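Load a drop-guard hand press

TASK

Load the little hand press: lift its yellow drop guard by the red grip and hook the slotted bar into the red catch so that the guard stays up by itself, then draw the carriage out to its front stop and lay all the grey zinc caps flat on the tray, side by side, the same way up as they lie. Push the carriage fully home with the caps on it, then unhook the bar and let the guard fully down again; leave the wooden plug and the other things on the board where they are.

Things in the scene. Friction and masses are not known exactly. Their poses are not given: they have to be found in the camera images.
- press: hand press fixed to the board, 134 mm wide, 104 mm deep, head top at z = 0.104; origin at the centre of its underside. Its x axis points from the front (open side with the guard) to the back, y across it, z up. The guard slides vertically in the plane x = -0.045 of this frame, between two steel guides at y = +/-60 mm whose tops are at z = 0.131
- guard (a joint): height of the yellow-framed clear drop guard (m): 0 fully down, 0.075 the upper limit, about 0.047 when it hangs hooked. It slides freely, weighs about 0.2 kg with its bar and sinks down by itself (about 0.25 m/s) when let go
- bar (a joint): lean of the slotted bar on the guard (rad): 0 upright (its stop; a spring of about 0.05 to 0.12 N m returns it there), grows as it leans back over the press (press +x), limit 0.9, about 0.45 when hooked. It turns about a horizontal pivot along the press's y axis, in the guard plane, at z = 0.080 + guard
- bar_grip (a point): centre of the red round grip on top of the slotted bar: a rod 14 mm thick, 60 mm long along the press's y axis, 135 mm from the bar's pivot (z = 0.215 with the guard down and bar upright). Lift the guard by it; it can turn between the fingers as the bar leans
- bar_pin (a point): centre of the steel cross pin (8 mm thick, along the press's y) in the slot of the bar, 45 mm from the pivot, 90 mm below the grip. This pin drops into the notch
- notch (a point): where the bar's cross pin lies when seated in the notch of the fixed red catch (8 mm thick across): 22 mm behind the guard plane, z = 0.1675. The notch is 12 mm wide front to back, open at the top; floor z = 0.1635, front lip to 0.1725, back wall to 0.1765. An upright bar's pin clears the catch; lean it back only above lip and wall, then lower it in
- carriage (a joint): position of the carriage (m): 0 fully home (rear stop, tray under the press head), 0.11 drawn out to the front stop; slides along press -x as it grows, friction about 1 N, stays where it is left
- knob_mid (a point): centre of the black round knob of the carriage, 18 mm in diameter, 30 mm tall, from z = 0.033 to 0.063 (on a stem 12 mm thick), standing in front of the tray at press x = -0.105 - carriage
- tray_mid (a point): centre of the tray's flat floor (z = 0.025), 108 mm behind the knob; axes as the press. Inside the rims the floor runs from x = -35 to +34 mm and y = -48 to +48 mm; the side and rear rims stand 9 mm above it, the front rim 2.5 mm
- cap_0_mid (a point): grey zinc cap, a round dish 28 mm in diameter and 9 mm high, 20 g; point at its centre, half-way up (4.5 mm above what it lies on). Two or three such caps lie on the board; None if absent. At the end it must lie on the tray
- cap_1_mid (a point): grey zinc cap, a round dish 28 mm in diameter and 9 mm high, 20 g; point at its centre, half-way up (4.5 mm above what it lies on). Two or three such caps lie on the board; None if absent. At the end it must lie on the tray
- cap_2_mid (a point): grey zinc cap, a round dish 28 mm in diameter and 9 mm high, 20 g; point at its centre, half-way up (4.5 mm above what it lies on). Two or three such caps lie on the board; None if absent. At the end it must lie on the tray
- wood_plug: round wooden plug, 28 mm in diameter, 10 mm high, origin at the centre of its underside; a bystander, not to be moved
- tweezers_board: steel tweezers, 130 x 15 x 8 mm, lying on the board, origin at the middle of the underside, long axis x; a bystander
- drop_white: small white dropper bottle, 25 mm in diameter, 54 mm tall, origin at the centre of its underside; a bystander

How it is judged:
By the outcome, as a careful person would: the job done as asked, in the order asked, and still so for the second after the job is handed in, with the robot touching nothing.
Of cap_0, cap_1, cap_2 only 2 to 3 are there at a start; the rules pass over those that are not, and their reading is None.
At some moment in a run one of cap_0, cap_1, cap_2 may be knocked a few centimetres aside while the robot is not near it.
Once in a run the grip may slacken for a moment while it holds something.
It also fails if it takes over 210 s, if anything falls off the work surface, if the arm or the gripper's body presses on something with over 40 N, if the wrist force passes 120 N, or if a joint passes its speed limit or range.

ROBOT

A 6-joint arm with a two-finger parallel gripper is mounted at the origin on a cart in front of the work surface, level with it; the furniture and walls round the work are solid. World frame = base frame: x ahead of the robot, y to its left, z up, the work surface at z = 0. Lengths are in mm, angles in degrees, forces in N, time in s.
With the tool pointing down it reaches from about 300 to 850 mm from the base axis. Payload 4.2 kg.
Tool frame: the origin (TCP) lies midway between the tips of the shut fingers; the grasp point (between the pads) lies env.hold_point_z behind it (env.hold_point_z is the distance from the TCP to the grasp point, in mm); z points along the fingers, y is the line along which they close (so a half turn about z gives the same grasp; the last joint's range is limited). The gripper opens to 91 mm and grips with 3 to 60 N. Pads are 32 mm wide; open, the fingers measure 118 mm over their backs; the gripper's body (76 mm by 178 mm) begins 60 mm behind the grasp point.
Start: joints at [-64.515, 18.312, 89.639, -0, 72.044, -1.146], TCP at [257.746, -514.014, 213.976] pointing down, gripper open.
Joint ranges: [-177.97, 177.97], [-48.28, 115.42], [12.27, 149.76], [-77.06, 257.06], [2.81, 150.46], [-146.56, 146.56]. Speed limits (degrees/s): [147.25, 147.25, 180, 180, 180, 180].

INTERFACE

Orientations are given as [roll, pitch, yaw] about the fixed x, y, z axes, in that order (R = Rz(yaw) Ry(pitch) Rx(roll)).
In Python, from workcell import env, viewer, spotter gives the robot as it stands.
- The arm moves only by the tool apply_moves, never from a script. Its arguments are lists of equal length, an entry for each row: "delta_pos": the shift along the world's x, y, z normalised to -1 to 1, where 1 is 120 mm, a list of three; "rot": the turn, a rotation vector about the world's x, y, z normalised to -1 to 1, where 1 is 1.5 rad, a list of three; "hand": the opening, from 0 (shut) to 1 (fully open). A call has 1 to 10 rows; each row is the pose to reach, as a shift and turn from the pose commanded when the call began; what a row does not reach only later rows make up. A row lasts 1/12 s, in which the tool goes at most 41.7 mm and 7.16 degrees, less where a joint would pass 70% of its speed; a pose out of reach is approached as far as the arm can. A call with a number of a shift or a turn outside -1 to 1 is refused whole. A call with a gripper value outside its range is refused whole. The fingers move at their own pace and stop on an object; "newtons" is the grip in N (left out, the last holds). Time passes only in rows, so rows that repeat a pose let the fingers close. It gives the time, the measured TCP pose, the force, the opening and the grip force at its end, in the units of the state.
- env.state(): the state, without advancing time (a new reading comes with each control period).
- viewer.grab_frame(name): name is "scene" or "top"; returns a dict with "pixels" (480x640x3 uint8, red, green, blue), "camera_matrix" (3x3 intrinsics, pixels), "k1" (the pictures are not rectified: a ray, as slopes to the right and down, at radius r is drawn at 1 + k1 r^2 times it, then the intrinsics apply), "R" (3x3) and "t" (3): a world point X has camera coordinates R X + t. Camera axes: x right, y down, z forward; pixel columns grow to the right and rows downward; lengths in mm; the calibration is good to about 2 mm. A picture is of the moment at which its call begins. There is no depth.
- env.job_done(): hands the job in; it is judged then, once.
Trained networks look in a picture, given as the dict that the camera call returned (one of the last four; its "shot" number tells which), for a name from the list of things; names that differ only in an ending like _2 or _b are one class to them, and where a whole thing is asked for, a point or a joint stands for the part that bears it (a point fixed in the world has none). Each returns a list of dicts, best first, with "score" (0 to 1); they miss things now and then, are a little off and sometimes report something else, mostly with a low value. They report only what shows in the picture. A call takes as long as a camera call.
- spotter.trace(picture, query): "mask" (480x640 bool, what is visible of it) and "box" ([centre column, centre row, width, height] in pixels, round what is visible of it).
- spotter.landmark_of(picture, query): "position" ([column, row] in pixels: a listed point, or the origin of a listed thing).
The state is a dict: "time_s": time; "qpos": joint angles; "qvel": joint speeds; "effort": joint torques, N m; "ee_pos": TCP position; "ee_rot": TCP orientation; "force": force on the tool from outside, world axes, zero at the start; "torque": the same for the moment, N m; "gripper_width": finger opening in mm; "gripper_force": force on a finger pad.
Only numpy, scipy, OpenCV 4.12 (cv2) and the standard library are available. Lean on these libraries where they do the work, as an engineer would, in place of code of your own. Each camera call takes 0.05 s, during which the arm holds its last target. There are 200 camera calls.

## Working session

There is one attempt and no reset: what is moved stays moved. The work goes in short steps, Python scripts to look and compute and a tool call to move; the robot and the scene stay as the last step left them, time stands still between calls to the robot, and variables do not carry over. Pictures are saved under pics/ and viewed, at most 14 in all, crops included, and the job is handed in when it is done.

Besides the shell and the picture viewer there is one more tool, called after "Request:" as name(argument=value, ...) on one line, values as JSON. apply_moves: Moves the arm, as the interface text tells. Its arguments: {"type":"object","properties":{"delta_pos":{"type":"array"},"rot":{"type":"array"},"hand":{"type":"array"},"newtons":{"type":"number"}},"required":["delta_pos","rot","hand"]}

```bash
ls; mkdir -p pics; cat > h.py <<'E'
import numpy as np, cv2
from workcell import env, viewer, spotter
def ray(p,px):
    K=np.array(p["camera_matrix"]);R=np.array(p["R"]);t=np.array(p["t"]).ravel()
    d=np.array([p["k1"],0,0,0,0],float)
    # distortion r about undistorted slopes
    u=cv2.undistortPoints(np.array([[px]],float),K,d).ravel()
    return -R.T@t, R.T@np.array([u[0],u[1],1.])
def atz(p,px,z):
    o,d=ray(p,px); return o+d*(z-o[2])/d[2]
def proj(p,X):
    K=np.array(p["camera_matrix"]);d=np.array([p["k1"],0,0,0,0],float)
    return cv2.projectPoints(np.array(X,float).reshape(-1,1,3),cv2.Rodrigues(np.array(p["R"]))[0],np.array(p["t"],float).ravel(),K,d)[0].reshape(-1,2)
def tri(obs):
    A=np.zeros((3,3));b=np.zeros(3)
    for p,px in obs:
        o,d=ray(p,px);d=d/np.linalg.norm(d);M=np.eye(3)-np.outer(d,d);A+=M;b+=M@o
    return np.linalg.solve(A,b)
def save(p,n): cv2.imwrite("pics/"+n,p["pixels"][:,:,::-1])
E
cat > a.py <<'E'
from h import *
np.set_printoptions(precision=1,suppress=True)
s=viewer.grab_frame("scene");t=viewer.grab_frame("top")
save(s,"s0.png");save(t,"t0.png")
print(env.hold_point_z,env.state())
for n,p in(("s",s),("t",t)):
    print(n,-np.array(p["R"]).T@np.array(p["t"]).ravel())
    for q,z in(("press",0),("bar_grip",215),("bar_pin",125),("notch",167.5),("knob_mid",48),("tray_mid",25),("cap_0_mid",4.5),("wood_plug",0),("tweezers_board",0),("drop_white",0)):
        for r in spotter.landmark_of(p,q)[:4]:
            print(n,q,round(r["score"],2),np.array(r["position"]),atz(p,r["position"],z))
E
python3 a.py
```

```text
pics
18.8 {'time_s': 0.1, 'qpos': array([-64.5,  18.3,  89.7,   0. ,  72. ,  -1.1]), 'qvel': array([-0. , -0. , -0.1, -0. , -0.1,  0.1]), 'effort': array([  0. , -41.3, -23.3,   0.1,   0. ,  -0. ]), 'ee_pos': array([ 257.5, -513.6,  213.2]), 'ee_rot': array([-179.9,   -0. ,   26.6]), 'force': array([0.4, 0.3, 0.2]), 'torque': array([-0.1,  0. ,  0. ]), 'gripper_force': 0.0, 'gripper_width': 91.38804504647072}
s [-76.6 497.6 707.1]
s bar_grip 0.95 [399.2 197.6] [ 494.8 -144.4  215. ]
s bar_pin 0.81 [402.3 241.7] [ 487.  -153.3  125. ]
s bar_pin 0.34 [406.6 282.5] [401.5 -74.1 125. ]
s notch 0.93 [405.6 222.3] [ 483.4 -153.3  167.5]
s knob_mid 0.78 [374.3 304. ] [459.4 -62.8  48. ]
s tray_mid 0.62 [404.2 283.1] [ 485.3 -167.5   25. ]
s cap_0_mid 0.63 [317.  374.2] [428.5  92.2   4.5]
s wood_plug 0.66 [253.4 371.6] [502.8 166.1   0. ]
s tweezers_board 0.62 [221.3 408.2] [471.5 247.5   0. ]
s tweezers_board 0.38 [371.2 304.8] [500.5 -97.6   0. ]
s tweezers_board 0.32 [406.8 284.4] [ 499.8 -192.8    0. ]
t [476.3  18.3 981.3]
t press 0.84 [419.9 255.6] [ 499.9 -189.9    0. ]
t bar_grip 0.87 [418.7 261.5] [ 484.6 -142.2  215. ]
t bar_grip 0.6 [256.6 286.7] [438.9 135.7 215. ]
t bar_pin 0.95 [413.7 261.4] [ 485.7 -151.5  125. ]
t notch 0.93 [428.7 261.3] [ 485.6 -170.2  167.5]
t knob_mid 0.89 [359.6 272.3] [462.8 -54.3  48. ]
t tray_mid 0.97 [414.  259.5] [ 490.8 -172.    25. ]
t tray_mid 0.58 [284.  282.2] [439.8 105.9  25. ]
t cap_0_mid 0.44 [286.4 282.7] [438.  102.5   4.5]
t wood_plug 0.63 [254.5 254.1] [500.3 174.4   0. ]
t tweezers_board 0.49 [222.6 263.4] [479.2 244.9   0. ]
t drop_white 0.74 [285.4 282.4] [438.5 105.1   0. ]
t drop_white 0.65 [295.4 205.6] [608.8  84.8   0. ]
```

View pics/s0.png

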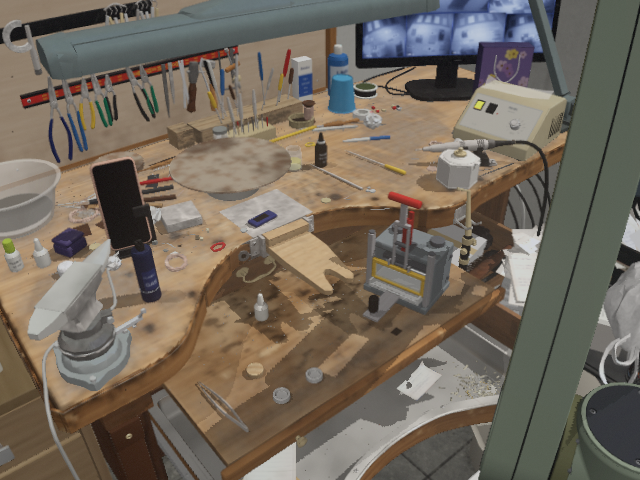

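View pics/t0.png

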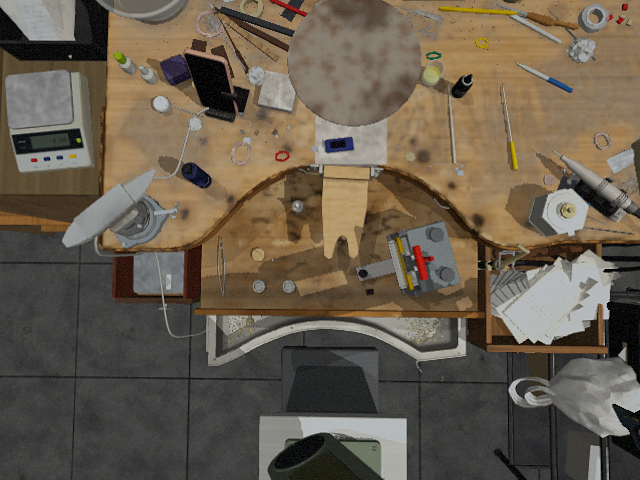

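Scene: press at top (425,258) with knob at (360,273), two caps at top (259,287) and (288,286); wooden plug (257,254), bottle (297,206), tweezers (221,265).

```bash
cat > b.py <<'E'
from h import *
np.set_printoptions(precision=1,suppress=True)
s=viewer.grab_frame("scene");t=viewer.grab_frame("top")
L={}
for q in("bar_grip","bar_pin","notch","knob_mid","tray_mid"):
    a=spotter.landmark_of(s,q);b=spotter.landmark_of(t,q)
    if a and b: L[q]=tri([(s,a[0]["position"]),(t,b[0]["position"])]);print(q,L[q])
for n,p in(("s",s),("t",t)):
    for q in("bar_grip","knob_mid","cap_0_mid","guard","press"):
        for r in spotter.trace(p,q)[:5]:
            m=r["mask"];ys,xs=np.nonzero(m)
            if len(xs)<8: continue
            c=np.array([xs.mean(),ys.mean()])
            print(n,q,round(r["score"],2),len(xs),np.array(r["box"]),c,atz(p,c,4.5 if "cap" in q else 48 if "knob" in q else 215))
    # red pixel mask for grip
    im=cv2.cvtColor(p["pixels"],cv2.COLOR_RGB2HSV)
    red=(((im[...,0]<6)|(im[...,0]>174))&(im[...,1]>150)&(im[...,2]>80)).astype(np.uint8)
    x0,x1,y0,y1=(380,460,180,240) if n=="s" else (395,450,230,295)
    k=np.zeros_like(red);k[y0:y1,x0:x1]=red[y0:y1,x0:x1]
    N,l,st,ce=cv2.connectedComponentsWithStats(k)
    for i in range(1,N):
        if st[i,4]>10: print("red",st[i],ce[i],cv2.minAreaRect(np.argwhere(l==i)[:,::-1].astype(np.float32)))
a=cv2.resize(s["pixels"][170:330,340:470],None,fx=3,fy=3,interpolation=cv2.INTER_CUBIC)
b=cv2.resize(t["pixels"][215:305,345:475],None,fx=3,fy=3,interpolation=cv2.INTER_CUBIC)
c=np.zeros((480,790,3),np.uint8);c[:480,:390]=a;c[:270,400:790]=b
save({"pixels":c},"c1.png")
E
python3 b.py
```

```text
bar_grip [ 485.  -144.1  212.6]
bar_pin [ 481.6 -151.   126.2]
notch [ 491.2 -173.   159.7]
knob_mid [462.5 -61.7  45.7]
tray_mid [490.6   5.8 154.2]
s bar_grip 0.66 726 [403.8 230.8  32.2  74.9] [402.4 221.6] [438.8 -93.6 215. ]
s knob_mid 0.77 1101 [392.5 296.8  60.4  55.5] [386.9 298.7] [455.5 -89.8  48. ]
s cap_0_mid 0.46 193 [316.1 375.2  15.3  13.2] [314.3 374.8] [430.3  96.3   4.5]
s cap_0_mid 0.42 1157 [390.9 297.9  58.5  54.2] [386.8 298.7] [ 490.5 -128.3    4.5]
s cap_0_mid 0.29 6968 [408.2 259.   89.2 128.4] [405.5 264.9] [ 541.6 -232.4    4.5]
s guard 0.7 1934 [397.1 243.4  51.9 104. ] [399.4 254.8] [379.2 -25.  215. ]
s guard 0.56 827 [404.1 230.7  33.4  77.6] [402.9 223.1] [435.3 -91.  215. ]
s guard 0.23 262 [228.1 412.6  38.8  47.7] [227.8 411.1] [297.1 320.2 215. ]
s press 0.68 6971 [408.3 253.9  89.6 135.1] [405.6 264.6] [356.8 -14.3 215. ]
red [388 192  34  17 266] [404.8 199.7] ((404.75006103515625, 199.74998474121094), (34.152591705322266, 7.905693531036377), 18.43494987487793)
red [408 211   7  24  83] [410.8 218.8] ((410.267333984375, 222.3267364501953), (5.3732008934021, 23.084861755371094), 5.710593223571777)
red [403 229   3  11  28] [404.  233.9] ((404.0, 234.0), (10.0, 2.0), 90.0)
t bar_grip 0.66 424 [415.9 263.   28.5  32.3] [416.3 262.7] [ 482.4 -138.1  215. ]
t knob_mid 0.65 996 [388.4 261.9  60.8  52.6] [387.7 266.1] [ 476.2 -112.7   48. ]
t guard 0.88 874 [411.4 264.7  33.3  50.4] [409.9 263.6] [ 480.8 -127.1  215. ]
t press 0.74 4639 [407.2 258.5 102.1  76.6] [416.6 260.1] [ 486.9 -138.6  215. ]
red [413 246  16  34 291] [420.3 262.4] ((422.2647399902344, 262.058837890625), (34.68259048461914, 13.096923828125), 75.96376037597656)
red [430 256   4   5  14] [431.3 258.2] ((431.10003662109375, 258.20001220703125), (3.130495071411133, 3.5777084827423096), 63.43495178222656)
```

View pics/c1.png

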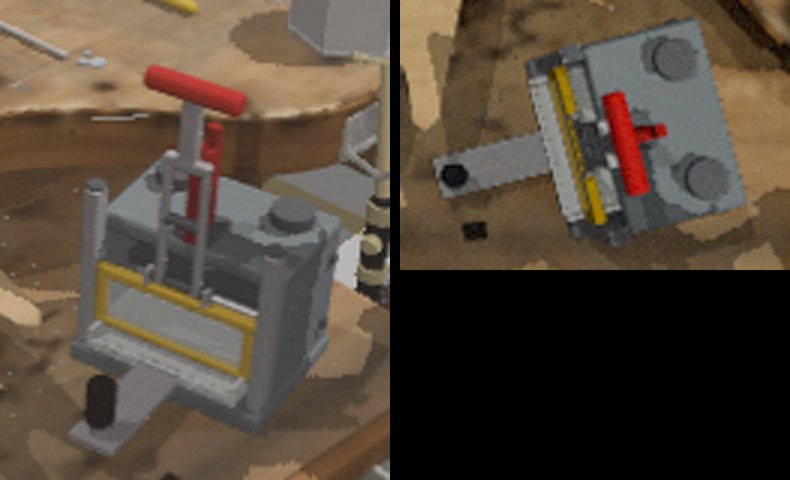

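```bash
cat > c.py <<'E'
from h import *
from scipy.optimize import least_squares
np.set_printoptions(precision=1,suppress=True)
s=viewer.grab_frame("scene");t=viewer.grab_frame("top")
def dark(p,x0,x1,y0,y1,th=45):
    g=p["pixels"][y0:y1,x0:x1].max(2)<th
    N,l,st,ce=cv2.connectedComponentsWithStats(g.astype(np.uint8))
    i=1+st[1:,4].argmax();print("dark",st[i],ce[i]+[x0,y0]);return ce[i]+[x0,y0]
ks=dark(s,362,385,290,320);kt=dark(t,350,372,262,284)
o=lambda p,q:spotter.landmark_of(p,q)[0]["position"]
obs=[(s,(404.8-.5,199.7),(-45,0,215)),(t,o(t,"bar_grip"),(-45,0,215)),(s,ks,(-105,0,48)),(t,kt,(-105,0,57)),
 (s,o(s,"bar_pin"),(-45,0,125)),(t,o(t,"bar_pin"),(-45,0,125)),(s,o(s,"notch"),(-23,0,167.5)),(t,o(t,"notch"),(-23,0,167.5)),(t,o(t,"tray_mid"),(3,0,25)),
 # guide tops and head back corners from crop (scene / top)
 (s,(340+95/3,170+184/3),(-45,60,131)),(s,(340+273/3,170+250/3),(-45,-60,131))]
def W(v,X):
    c,si=np.cos(v[2]),np.sin(v[2]);return [v[0]+c*X[0]-si*X[1],v[1]+si*X[0]+c*X[1],X[2]]
def f(v): return np.concatenate([proj(p,[W(v,X)])[0]-px for p,px,X in obs])
r=least_squares(f,[495,-190,np.radians(-75)],loss="soft_l1")
print(r.x[:2],np.degrees(r.x[2]));print(r.fun.reshape(-1,2))
for n,X in dict(grip=(-45,0,215),notch=(-23,0,167.5),knob=(-105,0,48),tray_out=(-107,0,25)).items(): print(n,np.array(W(r.x,X)))
# outline overlay
ov=[]
for p,(x0,x1,y0,y1) in((s,(340,470,170,330)),(t,(345,475,215,305))):
    im=cv2.resize(p["pixels"][y0:y1,x0:x1],None,fx=3,fy=3,interpolation=cv2.INTER_CUBIC)
    for seg in [[(-45,30,215),(-45,-30,215)],[(-45,60,131),(-45,-60,131)],[(-45,0,215),(-45,0,80)],[(-105,0,63),(-105,0,33)],[(-105,0,63),(3,0,63)],[(-23,-4,167.5),(-23,4,167.5)],[(52,-60,104),(52,60,104)]]:
        P=((proj(p,[W(r.x,X) for X in seg])-[x0,y0]+.5)*3).astype(int);cv2.line(im,tuple(map(int,P[0])),tuple(map(int,P[1])),(0,255,0),1)
    ov.append(im)
c=np.zeros((480,790,3),np.uint8);c[:,:390]=ov[0];c[:270,400:]=ov[1]
# caps
for p,(x0,y0),(X,Y) in((s,(265,355),(400,280)),(t,(245,270),(600,280))):
    pass
cc=cv2.resize(s["pixels"][355:410,265:330],None,fx=3,fy=3);c[280:280+165,400:595]=cc
cc=cv2.resize(t["pixels"][240:300,245:305],None,fx=3,fy=3);c[280:460,600:780]=cc
save({"pixels":c},"c2.png")
E
python3 c.py
```

```text
dark [  7   5   9  17 139] [372.9 303.2]
dark [ 9  8  9  8 51] [362.7 273.1]
[ 493.7 -186.5] -74.28627030652481
[[ 0.1  1.2]
 [-1.  -0.8]
 [ 8.3 -6.3]
 [12.3 -1.9]
 [-0.7  1.7]
 [-5.1  0. ]
 [ 0.7 -1.7]
 [-3.9 -0.5]
 [ 9.6  1.9]
 [-0.4  0.4]
 [ 0.9  0.1]]
grip [ 481.6 -143.2  215. ]
notch [ 487.5 -164.4  167.5]
knob [465.3 -85.4  48. ]
tray_out [464.8 -83.5  25. ]
```

View pics/c2.png

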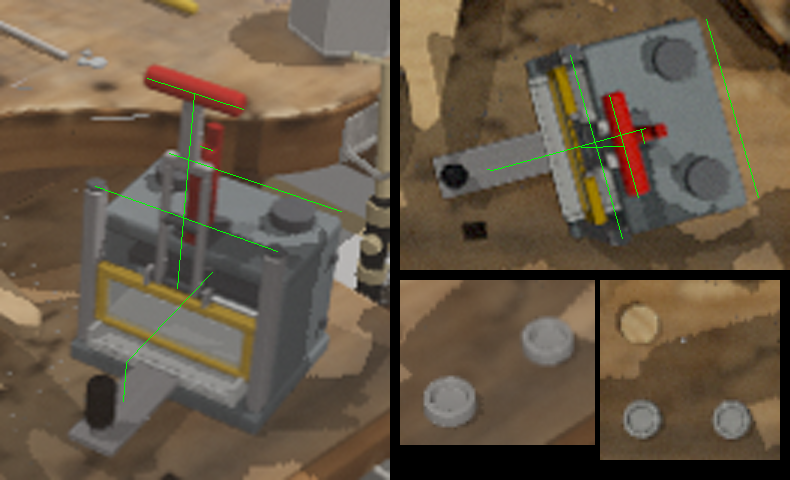

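```bash
cat > d.py <<'E'
from h import *
from scipy.optimize import least_squares
np.set_printoptions(precision=1,suppress=True)
s=viewer.grab_frame("scene");t=viewer.grab_frame("top")
S=lambda x,y:np.array((340+x/3-.3,170+y/3-.3)); T=lambda x,y:np.array((345+(x-400)/3-.3,215+y/3-.3))
obs=[(s,S(148,75.5),(-45,30,215)),(s,S(244,102.5),(-45,-30,215)),(t,T(613,95),(-45,30,215)),(t,T(637,192),(-45,-30,215)),
(s,(372.9,303.2),(-105,0,48)),(t,(362.7,273.1),(-105,0,60)),
(s,S(95,184),(-45,60,131)),(s,S(272,250),(-45,-60,131)),(t,T(571,51),(-45,60,131)),(t,T(620,236),(-45,-60,131))]
def W(v,X):
    c,si=np.cos(v[2]),np.sin(v[2]);X=np.array(X,float)
    if X[0]==-105: X[0]-=v[3]
    return [v[0]+c*X[0]-si*X[1],v[1]+si*X[0]+c*X[1],X[2]]
def f(v): return np.concatenate([proj(p,[W(v,X)])[0]-px for p,px,X in obs])
r=least_squares(f,[495,-190,np.radians(-75),20],loss="soft_l1")
print(r.x,np.degrees(r.x[2]));print(r.fun.reshape(-1,2))
for n,X in dict(grip=(-45,0,215),notch=(-23,0,167.5),knob=(-105,0,48),tray_out=(-107,0,25)).items(): print(n,np.array(W(r.x,X)))
# caps: blob from saturation
for p,x0,y0,x1,y1 in((s,265,355,330,410),(t,245,275,305,300)):
    h=cv2.cvtColor(p["pixels"],cv2.COLOR_RGB2HSV)[y0:y1,x0:x1]
    g=((h[...,1]<45)&(h[...,2]>60)).astype(np.uint8);g=cv2.morphologyEx(g,cv2.MORPH_CLOSE,np.ones((5,5)))
    N,l,st,ce=cv2.connectedComponentsWithStats(g)
    for i in range(1,N):
        if st[i,4]>20: print("cap",st[i],atz(p,st[i,:2]+[x0,y0]+(st[i,2:4]-1)/2,4.5 if p is s else 6))
E
python3 d.py
```

```text
[ 494.5 -187.5   -1.3   25.8] -75.4851189473716
[[-0.5  0.3]
 [-1.1  1.8]
 [-0.4 -1.1]
 [ 0.5  0.6]
 [-0.3  0.6]
 [ 0.6 -0.2]
 [-0.  -0.2]
 [ 0.7  0.1]
 [ 0.6  0.4]
 [ 0.4  0. ]]
grip [ 483.3 -144.   215. ]
notch [ 488.8 -165.3  167.5]
knob [461.7 -60.9  48. ]
tray_out [467.7 -84.   25. ]
cap [ 41  12  17  16 222] [431.1  96.3   4.5]
cap [  8  32  18  17 243] [430.3 162.3   4.5]
cap [  8   5  13  13 130] [430.3 162.4   6. ]
cap [ 38   5  13  13 131] [430.9  96.6   6. ]
```

Fit is good (residuals <1 px): press at (494.5,-187.5), yaw -75.5°, carriage already ~26 mm out, caps at (430.5,96.5) and (430.3,162.3). Moving towards the grip.

Request:
apply_moves(delta_pos=[[0.6,1,0.633],[0.6,1,0.633],[0.6,1,0.633],[0.6,1,0.633],[0.6,1,0.633]], rot=[[0,0,-0.141],[0,0,-0.141],[0,0,-0.141],[0,0,-0.141],[0,0,-0.141]], hand=[0.6,0.6,0.6,0.6,0.6], newtons=30)

```text
time_s: 3.12
ee_pos: [332.9, -391.2, 294.0]
ee_rot: [179.7, -0.3, 14.8]
force: [0.5, 0.5, -0.0]
gripper_width: 60.3
gripper_force: 0.0
```

Request:
apply_moves(delta_pos=[[0.6,1,0],[0.6,1,0],[0.6,1,0],[0.6,1,0]], rot=[[0,0,0],[0,0,0],[0,0,0],[0,0,0]], hand=[0.6,0.6,0.6,0.6])

```text
time_s: 3.45
ee_pos: [403.2, -270.6, 289.8]
ee_rot: [-179.9, -0.1, 14.7]
force: [-0.4, 0.2, -0.1]
gripper_width: 54.6
gripper_force: 0.0
```

Request:
apply_moves(delta_pos=[[0.68,1,0],[0.68,1,0],[0.68,1,0],[0.68,1,0],[0.68,1,0]], rot=[[0,0,0],[0,0,0],[0,0,0],[0,0,0],[0,0,0]], hand=[0.6,0.6,0.6,0.6,0.6])

```text
time_s: 3.87
ee_pos: [485.3, -151.1, 289.3]
ee_rot: [-179.9, -0.0, 14.8]
force: [-0.1, -0.1, 0.4]
gripper_width: 54.7
gripper_force: 0.0
```

Request:
apply_moves(delta_pos=[[0,0.083,0],[0,0.083,0],[0,0.083,0],[0,0.083,0]], rot=[[0,0,0],[0,0,0],[0,0,0],[0,0,0]], hand=[0.6,0.6,0.6,0.6])

```text
time_s: 4.2
ee_pos: [482.8, -145.0, 290.0]
ee_rot: [180.0, 0.0, 14.4]
force: [-0.0, 0.7, -1.0]
gripper_width: 55.0
gripper_force: 0.0
```

Request:
apply_moves(delta_pos=[[0,0,-0.35],[0,0,-0.72],[0,0,-0.72],[0,0,-0.72],[0,0,-0.72],[0,0,-0.72],[0,0,-0.72],[0,0,-0.72],[0,0,-0.72],[0,0,-0.72]], rot=[[0,0,0],[0,0,0],[0,0,0],[0,0,0],[0,0,0],[0,0,0],[0,0,0],[0,0,0],[0,0,0],[0,0,0]], hand=[0.6,0.6,0.6,0.6,0,0,0,0,0,0], newtons=30)

```text
time_s: 5.03
ee_pos: [483.7, -144.1, 204.2]
ee_rot: [180.0, -0.1, 14.5]
force: [0.3, 1.1, -0.7]
gripper_width: 18.0
gripper_force: 0.0
```

```bash
cat > v.py <<'E'
import sys
from h import *
s=viewer.grab_frame("scene");t=viewer.grab_frame("top")
c=np.zeros((480,790,3),np.uint8)
c[:,:390]=cv2.resize(s["pixels"][170:330,340:470],None,fx=3,fy=3,interpolation=cv2.INTER_CUBIC)
c[:270,400:]=cv2.resize(t["pixels"][215:305,345:475],None,fx=3,fy=3,interpolation=cv2.INTER_CUBIC)
c[280:445,400:595]=cv2.resize(s["pixels"][355:410,265:330],None,fx=3,fy=3);c[280:460,600:780]=cv2.resize(t["pixels"][240:300,245:305],None,fx=3,fy=3)
save({"pixels":c},sys.argv[1]);print(env.state()["ee_pos"],env.state()["gripper_width"],env.state()["gripper_force"],env.state()["force"])
E
python3 v.py v1.png
```

```text
[ 483.55323939 -144.00800737  204.00731089] 13.286907709047783 29.99629408121109 [-0.89965627  0.20158315  1.68686474]
```

View pics/v1.png

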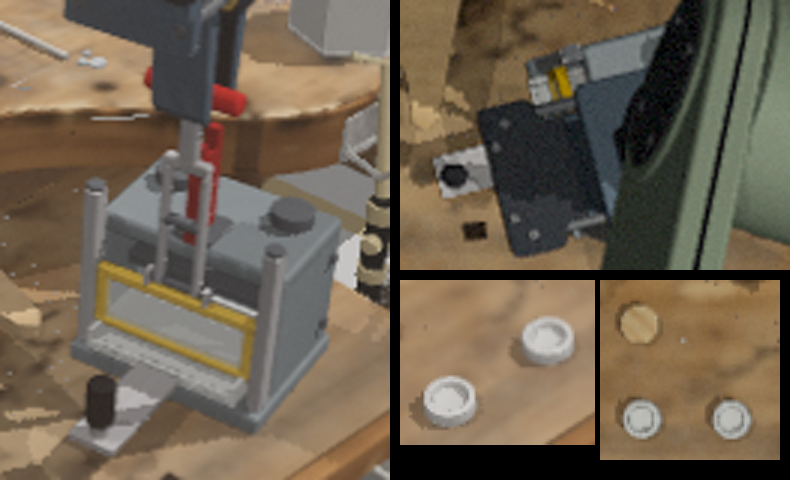

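The fingers hold the grip (13 mm, 30 N) and the press is undisturbed. Lift by 68 mm.

Request:
apply_moves(delta_pos=[[0,0,0.07],[0,0,0.15],[0,0,0.25],[0,0,0.35],[0,0,0.45],[0,0,0.52],[0,0,0.57],[0,0,0.57],[0,0,0.57],[0,0,0.57]], rot=[[0,0,0],[0,0,0],[0,0,0],[0,0,0],[0,0,0],[0,0,0],[0,0,0],[0,0,0],[0,0,0],[0,0,0]], hand=[0,0,0,0,0,0,0,0,0,0])

```text
time_s: 5.97
ee_pos: [483.4, -144.0, 271.6]
ee_rot: [-180.0, -0.0, 14.5]
force: [0.9, -0.1, -2.0]
gripper_width: 13.1
gripper_force: 30.0
```

```bash
python3 v.py v2.png
```

```text
[ 483.36336645 -143.97482332  271.44524608] 13.067571747719793 29.996043741703033 [ 1.95297741  0.40095084 -1.94489662]
```

View pics/v2.png

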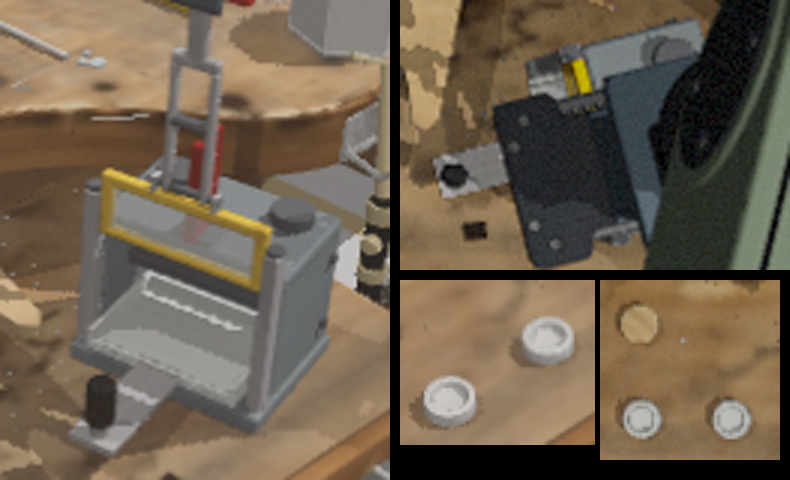

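Request:
apply_moves(delta_pos=[[0.016,-0.062,-0.002],[0.032,-0.125,-0.008],[0.048,-0.186,-0.018],[0.064,-0.248,-0.032],[0.08,-0.307,-0.05],[0.095,-0.366,-0.072],[0.11,-0.424,-0.098],[0.124,-0.479,-0.127],[0.124,-0.479,-0.127],[0.124,-0.479,-0.127]], rot=[[0.04,0.01,0],[0.081,0.021,0],[0.121,0.031,0],[0.161,0.042,0],[0.202,0.052,0],[0.242,0.063,0],[0.282,0.073,0],[0.323,0.084,0],[0.323,0.084,0],[0.323,0.084,0]], hand=[0,0,0,0,0,0,0,0,0,0])

```text
time_s: 6.9
ee_pos: [498.6, -201.6, 255.4]
ee_rot: [-151.2, 0.1, 14.4]
force: [2.5, 2.4, -2.1]
gripper_width: 12.9
gripper_force: 30.0
```

```bash
python3 v.py v3.png
```

```text
[ 498.36907405 -200.8655127   256.97354456] 13.158918465062452 29.993889927864075 [ 2.50608341  2.17097652 -2.18561975]
```

View pics/v3.png

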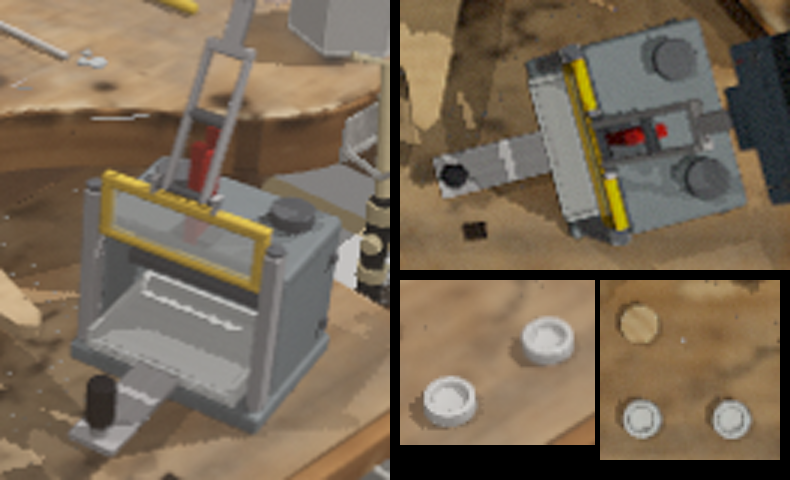

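Bar leaned back with the pin above the notch. Lower it.

Request:
apply_moves(delta_pos=[[0,0,-0.04],[0,0,-0.08],[0,0,-0.11],[0,0,-0.13],[0,0,-0.15],[0,0,-0.17],[0,0,-0.175],[0,0,-0.175]], rot=[[0,0,0],[0,0,0],[0,0,0],[0,0,0],[0,0,0],[0,0,0],[0,0,0],[0,0,0]], hand=[0,0,0,0,0,0,0,0])

```text
time_s: 7.67
ee_pos: [498.5, -201.5, 236.5]
ee_rot: [-151.3, -0.0, 14.5]
force: [3.7, 2.5, 3.9]
gripper_width: 13.2
gripper_force: 30.0
```

```bash
python3 v.py v4.png
```

```text
[ 498.4863591  -201.53199682  236.47979998] 13.091989219503233 29.995309710502625 [1.80787502 1.90917188 5.17166346]
```

View pics/v4.png

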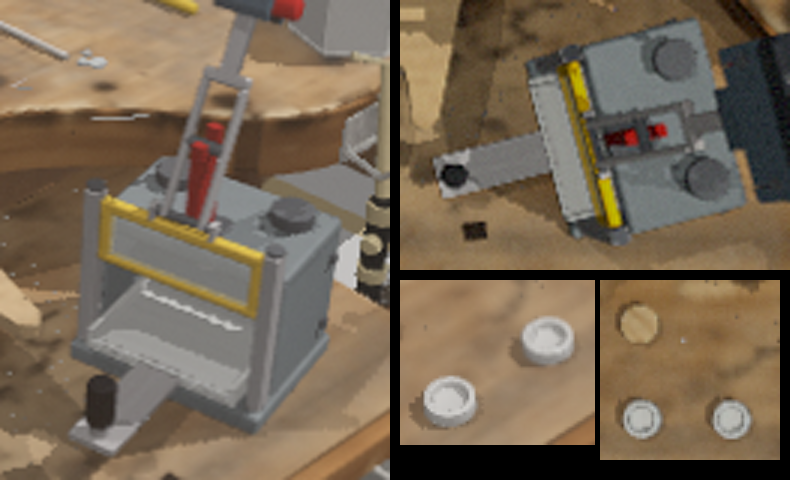

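Pin sits between the red horns and the force reversed (+5 N): seated. Release and retreat along the bar.

Request:
apply_moves(delta_pos=[[0,0,0],[0,0,0],[0,0,0],[0,0,0],[0.02,-0.08,0.15],[0.04,-0.16,0.3],[0.06,-0.23,0.44],[0.06,-0.23,0.6],[0.06,-0.23,0.6]], rot=[[0,0,0],[0,0,0],[0,0,0],[0,0,0],[0,0,0],[0,0,0],[0,0,0],[0,0,0],[0,0,0]], hand=[0.35,0.35,0.35,0.35,0.35,0.35,0.35,0.35,0.35])

```text
time_s: 8.52
ee_pos: [506.2, -230.3, 310.6]
ee_rot: [-151.6, -0.2, 14.5]
force: [0.6, -0.4, -0.0]
gripper_width: 31.9
gripper_force: 0.0
```

```bash
python3 v.py v5.png
```

```text
[ 505.27950927 -229.44014673  307.41052208] 31.801755874212933 0.0 [-0.85046418  0.03893174 -0.99988634]
```

View pics/v5.png

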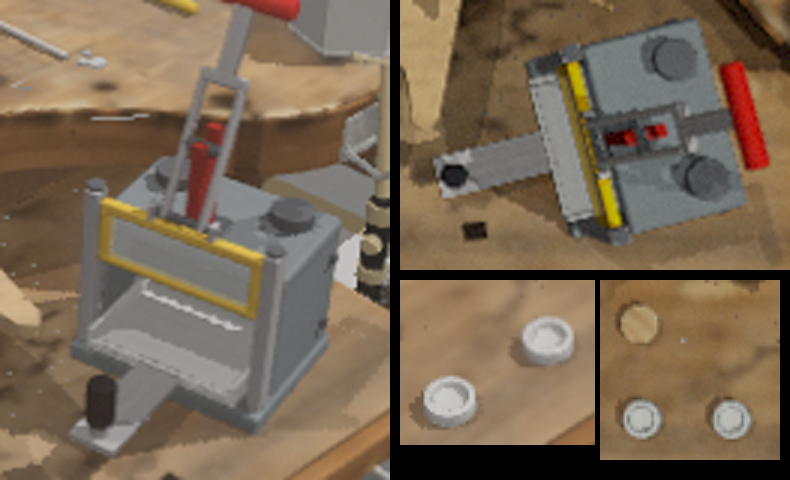

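Guard stays hooked by itself; carriage knob unchanged. Go to the knob.

Request:
apply_moves(delta_pos=[[-0.18,0.7,0],[-0.18,0.7,0],[-0.18,0.7,0],[-0.18,0.7,0],[-0.18,0.7,0]], rot=[[-0.323,-0.084,0],[-0.323,-0.084,0],[-0.323,-0.084,0],[-0.323,-0.084,0],[-0.323,-0.084,0]], hand=[0.35,0.45,0.45,0.45,0.45])

```text
time_s: 9.03
ee_pos: [481.8, -141.0, 307.9]
ee_rot: [179.9, 0.0, 14.9]
force: [-0.9, 1.3, -0.1]
gripper_width: 40.8
gripper_force: 0.0
```

Request:
apply_moves(delta_pos=[[-0.185,0.7,0],[-0.185,0.7,0],[-0.185,0.7,0],[-0.185,0.7,0],[-0.185,0.7,0],[-0.185,0.7,0],[-0.185,0.7,0]], rot=[[0,0,0.5236],[0,0,0.5236],[0,0,0.5236],[0,0,0.5236],[0,0,0.5236],[0,0,0.5236],[0,0,0.5236]], hand=[0.45,0.45,0.45,0.45,0.45,0.45,0.45])

```text
time_s: 9.62
ee_pos: [461.2, -61.6, 306.0]
ee_rot: [-179.8, 0.0, 59.8]
force: [1.1, 0.3, 0.2]
gripper_width: 41.2
gripper_force: 0.0
```

Request:
apply_moves(delta_pos=[[0,0,0],[0,0,0],[0,0,-0.5],[0,0,-1],[0,0,-1],[0,0,-1],[0,0,-1],[0,0,-1],[0,0,-1]], rot=[[0,0,0.5236],[0,0,0.5236],[0,0,0.5236],[0,0,0.5236],[0,0,0.5236],[0,0,0.5236],[0,0,0.5236],[0,0,0.5236],[0,0,0.5236]], hand=[0.45,0.45,0.45,0.45,0.45,0.45,0.45,0.45,0.45])

```text
time_s: 10.37
ee_pos: [461.3, -61.7, 186.6]
ee_rot: [-179.9, -0.1, 104.4]
force: [1.2, 0.7, 0.2]
gripper_width: 41.0
gripper_force: 0.0
```

Request:
apply_moves(delta_pos=[[0,0.007,-0.5],[0,0.007,-1],[0,0.007,-1],[0,0.007,-1],[0,0.007,-1]], rot=[[0,0,0],[0,0,0],[0,0,0],[0,0,0],[0,0,0]], hand=[0.45,0.45,0.45,0.45,0.45])

```text
time_s: 10.78
ee_pos: [460.7, -60.4, 66.9]
ee_rot: [-179.8, -0.1, 104.5]
force: [0.4, 0.4, 0.3]
gripper_width: 40.9
gripper_force: 0.0
```

Request:
apply_moves(delta_pos=[[0,0,-0.14],[0,0,-0.27],[0,0,-0.27],[0,0,-0.27],[0,0,-0.27],[0,0,-0.27],[0,0,-0.27],[0,0,-0.27],[0,0,-0.27]], rot=[[0,0,0],[0,0,0],[0,0,0],[0,0,0],[0,0,0],[0,0,0],[0,0,0],[0,0,0],[0,0,0]], hand=[0.45,0.45,0.45,0,0,0,0,0,0], newtons=20)

```text
time_s: 11.53
ee_pos: [461.0, -60.6, 36.5]
ee_rot: [-180.0, 0.0, 104.5]
force: [-3.7, -1.0, 6.9]
gripper_width: 17.6
gripper_force: 20.0
```

Request:
apply_moves(delta_pos=[[0,0,0.025],[-0.02,0.07,0.025],[-0.04,0.16,0.025],[-0.06,0.25,0.025],[-0.09,0.35,0.025],[-0.12,0.45,0.025],[-0.14,0.54,0.025],[-0.16,0.62,0.025],[-0.18,0.69,0.025],[-0.18,0.69,0.025]], rot=[[0,0,0],[0,0,0],[0,0,0],[0,0,0],[0,0,0],[0,0,0],[0,0,0],[0,0,0],[0,0,0],[0,0,0]], hand=[0,0,0,0,0,0,0,0,0,0])

```text
time_s: 12.37
ee_pos: [438.9, 22.5, 38.1]
ee_rot: [-179.9, 0.2, 104.8]
force: [-0.8, -8.0, -13.9]
gripper_width: 17.2
gripper_force: 20.0
```

Request:
apply_moves(delta_pos=[[-0.005,0.02,0],[-0.005,0.02,0],[-0.005,0.02,0]], rot=[[0,0,0],[0,0,0],[0,0,0]], hand=[0,0,0])

```text
time_s: 12.62
ee_pos: [438.8, 22.8, 38.2]
ee_rot: [-179.9, 0.3, 104.8]
force: [0.6, -14.3, -13.6]
gripper_width: 17.5
gripper_force: 20.0
```

Request:
apply_moves(delta_pos=[[0,0,0],[0,0,0],[0,0,0],[0,0,0],[0,0,0.3],[0,0,0.6],[0,0,0.6],[-0.068,0.61,0.5],[-0.068,0.61,0.5],[-0.068,0.61,0.5]], rot=[[0,0,0],[0,0,0],[0,0,0],[0,0,0],[0,0,0],[0,0,0],[0,0,0],[0,0,0],[0,0,0],[0,0,0]], hand=[0.5,0.5,0.5,0.5,0.5,0.5,0.5,0.5,0.5,0.5])

```text
time_s: 13.45
ee_pos: [430.8, 102.0, 98.3]
ee_rot: [179.9, -0.1, 104.7]
force: [-0.0, 0.1, -0.1]
gripper_width: 45.5
gripper_force: 0.0
```

```bash
cat > caps.py <<'E'
from h import *
np.set_printoptions(precision=1,suppress=True)
s=viewer.grab_frame("scene");t=viewer.grab_frame("top")
save(s,"s6.png")
for n,p,x0,y0,x1,y1 in(("s",s,220,330,400,420),("t",t,205,180,400,308)):
    h=cv2.cvtColor(p["pixels"],cv2.COLOR_RGB2HSV)[y0:y1,x0:x1]
    g=((h[...,1]<50)&(h[...,2]>60)).astype(np.uint8);g=cv2.morphologyEx(g,cv2.MORPH_CLOSE,np.ones((5,5)))
    N,l,st,ce=cv2.connectedComponentsWithStats(g)
    for i in range(1,N):
        if 60<st[i,4]<500: print(n,st[i]+[x0,y0,0,0,0],atz(p,st[i,:2]+[x0,y0]+(st[i,2:4]-1)/2,4.5 if n=="s" else 6))
v=s["pixels"][230:430,200:470];save({"pixels":cv2.resize(v,None,fx=2.9,fy=2.9,interpolation=cv2.INTER_CUBIC)},"c6.png")
print(env.state()["ee_pos"])
E
python3 caps.py
```

```text
s [318 330  17  17 186] [483.4  26.9   4.5]
s [337 330  33  20 321] [450.6  -6.3   4.5]
s [305 367  18  16 234] [431.7  96.9   4.5]
s [273 387  18  17 245] [430.3 162.3   4.5]
s [220 397  21  23 218] [459.8 238.5   4.5]
t [292 197  12  16 135] [610.4  79.8   6. ]
[431.3  99.2  98.5]
```

View pics/c6.png

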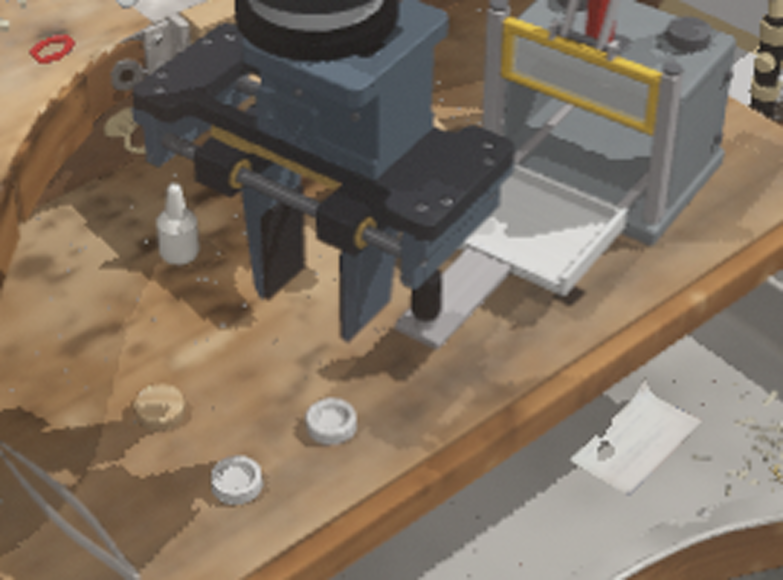

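Tray is fully out, two caps lie at scene (314,375) and (281,396). Pick the near one.

Request:
apply_moves(delta_pos=[[0,-0.02,-0.3],[0,-0.02,-0.6],[0,-0.02,-0.78],[0,-0.02,-0.78],[0,-0.02,-0.78],[0,-0.02,-0.78],[0,-0.02,-0.78],[0,-0.02,-0.78],[0,-0.02,-0.78],[0,-0.02,-0.78]], rot=[[0,0,0],[0,0,0],[0,0,0],[0,0,0],[0,0,0],[0,0,0],[0,0,0],[0,0,0],[0,0,0],[0,0,0]], hand=[0.5,0.5,0.5,0.5,0.5,0,0,0,0,0], newtons=15)

```text
time_s: 14.38
ee_pos: [432.1, 95.7, 5.6]
ee_rot: [179.9, 0.0, 104.5]
force: [-1.4, -1.5, 4.6]
gripper_width: 24.8
gripper_force: 15.1
```

Request:
apply_moves(delta_pos=[[0,0,0.0],[0,0,0.15],[0,0,0.4],[0,0,0.75],[0,0,0.75],[0,0,0.75]], rot=[[0,0,0],[0,0,0],[0,0,0],[0,0,0],[0,0,0],[0,0,0]], hand=[0,0,0,0,0,0])

```text
time_s: 14.88
ee_pos: [432.8, 96.1, 96.7]
ee_rot: [179.7, 0.0, 104.5]
force: [-0.6, 0.0, 0.2]
gripper_width: 24.8
gripper_force: 15.0
```

```bash
sed -i 's/v=s\["pixels"\].*/v=s["pixels"][300:420,240:400];save({"pixels":cv2.resize(v,None,fx=4.5,fy=4.5,interpolation=cv2.INTER_CUBIC)},"c7.png")/' caps.py; python3 caps.py
```

```text
s [296 330  34  13 258] [502.3  41.7   4.5]
s [336 330  34  20 323] [451.2  -5.7   4.5]
s [273 387  18  17 248] [430.3 162.3   4.5]
s [220 397  21  23 219] [459.8 238.5   4.5]
t [292 197  12  16 135] [610.4  79.8   6. ]
t [250 245  16  12  99] [508.1 166.9   6. ]
[430.4  95.6  94.1]
```

View pics/c7.png

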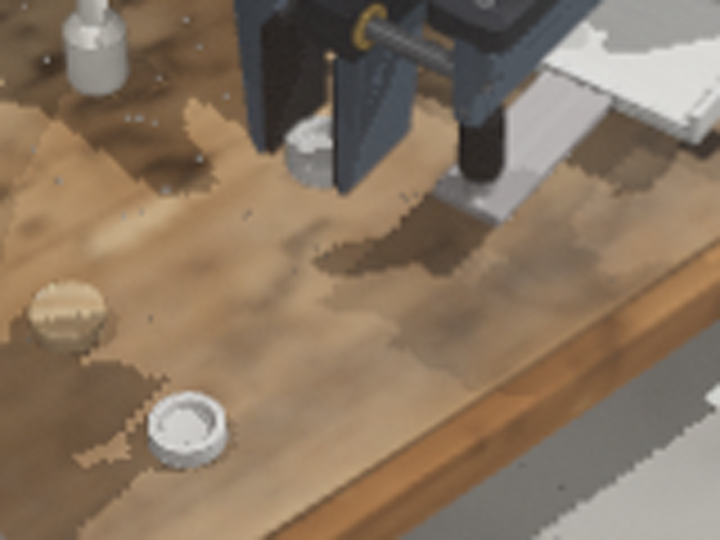

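Cap is held level. Carry it over the tray's +y half.

Request:
apply_moves(delta_pos=[[0.1,-0.25,0],[0.2,-0.5,0],[0.3,-0.8,0],[0.4,-1,0],[0.4,-1,0]], rot=[[0,0,0],[0,0,0],[0,0,0],[0,0,0],[0,0,0]], hand=[0,0,0,0,0])

```text
time_s: 15.4
ee_pos: [480.5, -27.8, 93.0]
ee_rot: [-179.9, 0.1, 104.3]
force: [-0.7, -0.0, -0.1]
gripper_width: 25.0
gripper_force: 15.0
```

Request:
apply_moves(delta_pos=[[0,-0.2,0],[0,-0.42,0],[0,-0.42,0],[0,-0.42,-0.2],[0,-0.42,-0.35],[0,-0.42,-0.45],[0,-0.42,-0.5],[0,-0.42,-0.5],[0,-0.42,-0.5]], rot=[[0,0,0],[0,0,0],[0,0,0],[0,0,0],[0,0,0],[0,0,0],[0,0,0],[0,0,0],[0,0,0]], hand=[0,0,0,0,0,0,0,0,0])

```text
time_s: 16.15
ee_pos: [478.8, -74.0, 34.2]
ee_rot: [-179.9, -0.0, 104.5]
force: [0.4, -0.2, 0.3]
gripper_width: 25.1
gripper_force: 15.0
```

```bash
sed -i 's/300:420,240:400/245:365,330:490/;s/c7.png/c8.png/' caps.py; python3 caps.py|tail -1
```

```text
[479.7 -74.4  35.2]
```

View pics/c8.png

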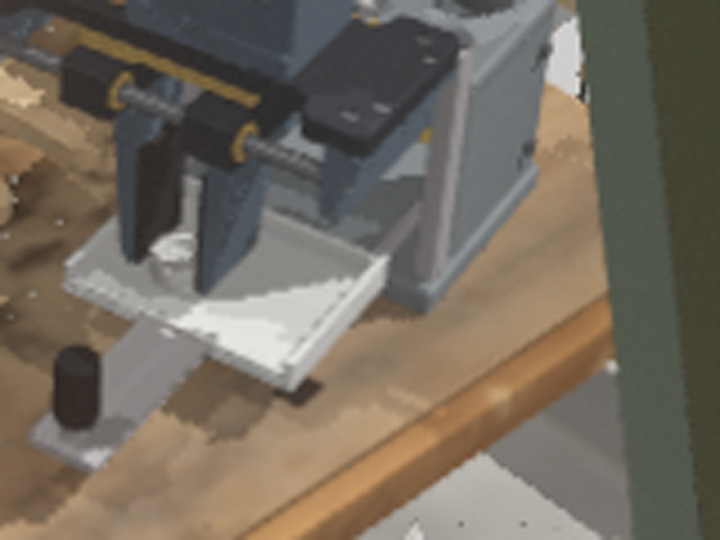

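Cap is over the left half of the tray, inside the rims. Lower the last millimetres, watch force, release, rise.

Request:
apply_moves(delta_pos=[[0,0,-0.02],[0,0,-0.035],[0,0,-0.035],[0,0,-0.035]], rot=[[0,0,0],[0,0,0],[0,0,0],[0,0,0]], hand=[0,0,0,0])

```text
time_s: 16.58
ee_pos: [479.4, -74.7, 30.7]
ee_rot: [180.0, 0.0, 104.5]
force: [0.9, 0.3, 0.3]
gripper_width: 24.9
gripper_force: 15.0
```

Request:
apply_moves(delta_pos=[[0,0,0],[0,0,0],[0,0,0],[0,0,0],[0,0,0.1],[0,0,0.3],[0,0,0.5],[0,0,0.5]], rot=[[0,0,0],[0,0,0],[0,0,0],[0,0,0],[0,0,0],[0,0,0],[0,0,0],[0,0,0]], hand=[0.38,0.38,0.38,0.38,0.38,0.38,0.38,0.38])

```text
time_s: 17.25
ee_pos: [482.2, -75.2, 94.4]
ee_rot: [179.6, 0.2, 104.5]
force: [0.6, 0.2, 0.2]
gripper_width: 34.8
gripper_force: 0.0
```

Request:
apply_moves(delta_pos=[[-0.274,-0.071,0],[-0.274,-0.071,0],[-0.274,-0.071,0],[-0.274,-0.071,0],[-0.274,-0.071,-0.25],[-0.274,-0.071,-0.52],[-0.274,-0.071,-0.52],[-0.274,-0.071,-0.52]], rot=[[0,0,0],[0,0,0],[0,0,0],[0,0,0],[0,0,0],[0,0,0],[0,0,0],[0,0,0]], hand=[0,0,0,0,0,0,0,0])

```text
time_s: 17.92
ee_pos: [447.2, -83.1, 27.2]
ee_rot: [-180.0, -0.0, 104.5]
force: [0.0, -0.8, 0.5]
gripper_width: 0.3
gripper_force: 0.0
```

Request:
apply_moves(delta_pos=[[0.04,0.01,0],[0.08,0.02,0],[0.12,0.031,0],[0.15,0.039,0],[0.18,0.047,0],[0.18,0.047,0],[0.15,0.039,0],[0.12,0.031,0],[0.12,0.031,0.3],[0.12,0.031,0.52]], rot=[[0,0,0],[0,0,0],[0,0,0],[0,0,0],[0,0,0],[0,0,0],[0,0,0],[0,0,0],[0,0,0],[0,0,0]], hand=[0,0,0,0,0,0,0,0,0,0])

```text
time_s: 18.75
ee_pos: [459.0, -79.5, 90.8]
ee_rot: [-179.8, -0.1, 104.5]
force: [0.2, -0.9, -0.3]
gripper_width: 0.1
gripper_force: 0.0
```

Request:
apply_moves(delta_pos=[[-0.2,0.6,0],[-0.4,1,0],[-0.4,1,0],[-0.4,1,0],[-0.4,1,0]], rot=[[0,0,0],[0,0,0],[0,0,0],[0,0,0],[0,0,0]], hand=[0.5,0.5,0.5,0.5,0.5])

```text
time_s: 19.17
ee_pos: [411.0, 41.8, 90.6]
ee_rot: [-180.0, -0.0, 104.7]
force: [-0.5, -0.2, -0.2]
gripper_width: 31.1
gripper_force: 0.0
```

```bash
sed -i 's/c8.png/c9.png/' caps.py; python3 caps.py
cat > trayloc.py <<'E'
from h import *
np.set_printoptions(precision=1,suppress=True)
s=viewer.grab_frame("scene");t=viewer.grab_frame("top")
for n,p in(("s",s),("t",t)):
    for q,z in(("cap_0_mid",29.5),("tray_mid",25)):
        for r in spotter.landmark_of(p,q)[:3]:
            X=atz(p,r["position"],z);d=X[:2]-[467.5,-83.5]
            print(n,q,round(r["score"],2),np.array(r["position"]),X,"rel tray x,y",d@[.2506,-.968],d@[.968,.2506])
E
python3 trayloc.py
```

```text
s [337 330  33  20 301] [450.6  -6.3   4.5]
s [284 365  17  16 228] [457.4 121.    4.5]
s [220 397  21  23 221] [459.8 238.5   4.5]
t [292 197  12  16 135] [610.4  79.8   6. ]
t [304 249  18  15  67] [497.   45.7   6. ]
t [284 256  18  11  76] [485.7  89.5   6. ]
t [218 258   8  38 125] [450.4 245.4   6. ]
t [272 267  19  15 152] [457.  114.4   6. ]
[413.   40.1  90.7]
s tray_mid 0.87 [380.  306.9] [465.8 -84.6  25. ] rel tray x,y 0.6286846117013761 -1.9384652640232982
t cap_0_mid 0.5 [366.1 259. ] [491.  -69.5  29.5] rel tray x,y -7.692644107292951 26.250533716610086
t tray_mid 0.88 [375.2 268.1] [471.7 -89.4  25. ] rel tray x,y 6.741185449445116 2.63575636956313
```

View pics/c9.png

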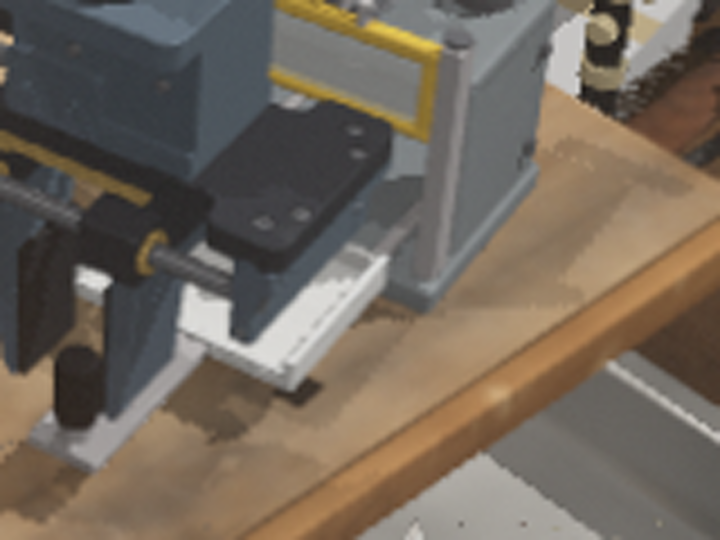

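Cap 1 lies at tray (-8,+27). The other cap was knocked to about (457,121); hover above it and recheck.

Request:
apply_moves(delta_pos=[[0.18,0.35,0],[0.37,0.675,0],[0.37,0.675,0],[0.37,0.675,0],[0.37,0.675,0]], rot=[[0,0,0],[0,0,0],[0,0,0],[0,0,0],[0,0,0]], hand=[0.5,0.5,0.5,0.5,0.5])

```text
time_s: 19.98
ee_pos: [456.7, 121.0, 90.0]
ee_rot: [-179.9, 0.0, 104.6]
force: [-0.6, -0.5, -0.1]
gripper_width: 45.8
gripper_force: 0.0
```

```bash
sed -i 's/245:365,330:490/300:420,220:380/;s/c9.png/c10.png/' caps.py; python3 caps.py; python3 trayloc.py
```

```text
s [297 330  17  18 203] [505.8  55.6   4.5]
s [337 330  33  20 320] [450.6  -6.3   4.5]
s [284 364  17  17 229] [458.3 120.3   4.5]
s [220 397  21  23 219] [459.8 238.5   4.5]
t [292 197  12  16 129] [610.4  79.8   6. ]
[456.  120.3  90.1]
s cap_0_mid 0.44 [366.8 302.7] [485.7 -70.7  29.5] rel tray x,y -7.796084971346625 20.853288692522185
s cap_0_mid 0.42 [378.2 306.2] [465.6 -79.6  29.5] rel tray x,y -4.204341198199745 -0.8358088243242388
s tray_mid 0.96 [380.  304.7] [470.1 -88.8  25. ] rel tray x,y 5.81079028080258 1.1879960843339996
t cap_0_mid 0.41 [364.2 258.5] [492.  -65.4  29.5] rel tray x,y -11.351662362799276 28.265672631010762
t tray_mid 0.67 [374.6 264.7] [479.  -88.1  25. ] rel tray x,y 7.310739294429704 9.9870805486614
```

View pics/c10.png

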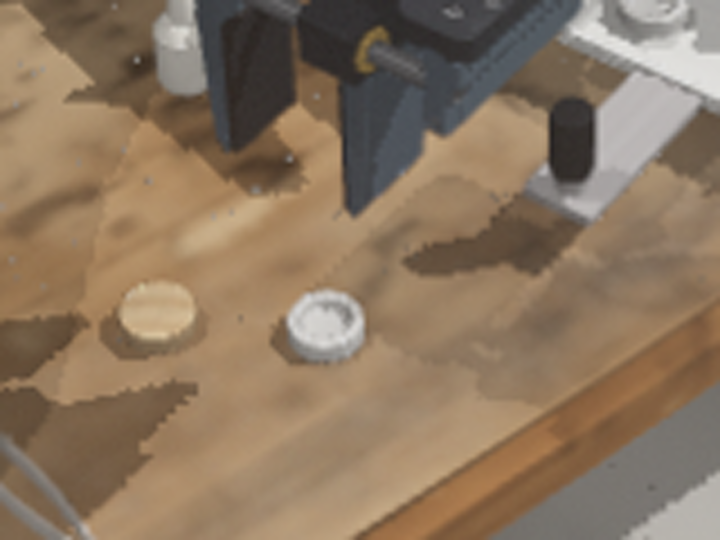

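Request:
apply_moves(delta_pos=[[0.013,0,-0.3],[0.013,0,-0.55],[0.013,0,-0.725],[0.013,0,-0.725],[0.013,0,-0.725],[0.013,0,-0.725],[0.013,0,-0.725],[0.013,0,-0.725],[0.013,0,-0.725],[0.013,0,-0.725]], rot=[[0,0,0],[0,0,0],[0,0,0],[0,0,0],[0,0,0],[0,0,0],[0,0,0],[0,0,0],[0,0,0],[0,0,0]], hand=[0.5,0.5,0.5,0.5,0.5,0,0,0,0,0], newtons=15)

```text
time_s: 21.22
ee_pos: [459.0, 121.6, 4.1]
ee_rot: [179.9, 0.0, 104.5]
force: [-0.2, -0.8, 3.0]
gripper_width: 25.5
gripper_force: 15.0
```

Request:
apply_moves(delta_pos=[[0,0,0],[0,0,0.1],[0,0,0.3],[0,0,0.5],[0,0,0.75],[0,0,0.75],[0,0,0.75]], rot=[[0,0,0],[0,0,0],[0,0,0],[0,0,0],[0,0,0],[0,0,0],[0,0,0]], hand=[0,0,0,0,0,0,0])

```text
time_s: 21.8
ee_pos: [459.8, 121.8, 94.9]
ee_rot: [179.8, 0.0, 104.5]
force: [-0.2, 0.5, -0.7]
gripper_width: 25.3
gripper_force: 14.9
```

Request:
apply_moves(delta_pos=[[-0.01,-0.25,0],[-0.02,-0.55,0],[-0.04,-0.9,0],[-0.04,-0.9,0],[-0.04,-0.9,0]], rot=[[0,0,0],[0,0,0],[0,0,0],[0,0,0],[0,0,0]], hand=[0,0,0,0,0])

```text
time_s: 22.22
ee_pos: [452.8, 11.8, 92.2]
ee_rot: [-179.8, -0.0, 104.3]
force: [-0.4, 0.7, -0.7]
gripper_width: 25.4
gripper_force: 14.9
```

Request:
apply_moves(delta_pos=[[-0.02,-0.3,0],[-0.03,-0.6,0],[-0.04,-0.79,0],[-0.04,-0.79,0],[-0.04,-0.79,-0.15],[-0.04,-0.79,-0.3],[-0.04,-0.79,-0.42],[-0.04,-0.79,-0.5],[-0.04,-0.79,-0.5],[-0.04,-0.79,-0.5]], rot=[[0,0,0],[0,0,0],[0,0,0],[0,0,0],[0,0,0],[0,0,0],[0,0,0],[0,0,0],[0,0,0],[0,0,0]], hand=[0,0,0,0,0,0,0,0,0,0])

```text
time_s: 23.05
ee_pos: [448.7, -79.8, 32.8]
ee_rot: [-179.9, -0.1, 104.6]
force: [-0.4, 0.1, -0.3]
gripper_width: 25.5
gripper_force: 14.9
```

Request:
apply_moves(delta_pos=[[0,0,-0.015],[0,0,-0.03],[0,0,-0.03],[0,0,-0.03]], rot=[[0,0,0],[0,0,0],[0,0,0],[0,0,0]], hand=[0,0,0,0])

```text
time_s: 23.38
ee_pos: [449.4, -81.2, 30.2]
ee_rot: [180.0, 0.0, 104.5]
force: [-0.7, -0.0, 0.0]
gripper_width: 25.2
gripper_force: 14.9
```

Request:
apply_moves(delta_pos=[[0,0,0],[0,0,0],[0,0,0],[0,0,0],[0,0,0.1],[0,0,0.3],[0,0,0.5],[-0.1,0.6,0.7],[-0.1,1,1],[-0.1,1,1]], rot=[[0,0,0],[0,0,0],[0,0,0],[0,0,0],[0,0,0],[0,0,0],[0,0,0],[0,0,0],[0,0,0],[0,0,0]], hand=[0.37,0.37,0.37,0.37,0.37,0.37,0.37,0.37,0.37,0.37])

```text
time_s: 24.22
ee_pos: [436.9, 30.4, 145.4]
ee_rot: [-180.0, -0.0, 104.4]
force: [0.8, 0.2, -0.2]
gripper_width: 33.6
gripper_force: 0.0
```

Request:
apply_moves(delta_pos=[[0,0.6,0.4],[0,0.9,0.4],[0,0.9,0.4],[0,0.9,0.4]], rot=[[0,0,0],[0,0,0],[0,0,0],[0,0,0]], hand=[0.45,0.45,0.45,0.45])

```text
time_s: 24.55
ee_pos: [439.3, 143.1, 195.3]
ee_rot: [179.6, -0.2, 104.8]
force: [0.9, -0.5, -0.7]
gripper_width: 41.3
gripper_force: 0.0
```

```bash
cat > w.py <<'E'
import sys
from h import *
s=viewer.grab_frame("scene");t=viewer.grab_frame("top")
c=np.zeros((480,790,3),np.uint8)
c[:,:390]=cv2.resize(s["pixels"][170:330,335:465],None,fx=3,fy=3,interpolation=cv2.INTER_CUBIC)
c[:360,400:790]=cv2.resize(t["pixels"][220:310,335:432],(390,360),interpolation=cv2.INTER_CUBIC)
save({"pixels":c},sys.argv[1]);print(env.state()["ee_pos"],env.state()["force"])
E
python3 w.py w1.png; python3 trayloc.py
```

```text
[437.61352177 138.49092312 192.885211  ] [-0.71186261 -0.01397384 -0.19159979]
s cap_0_mid 0.62 [364.8 298.8] [496.  -75.4  29.5] rel tray x,y -0.6778348892015493 29.59309348054669
s tray_mid 0.75 [386.3 310.7] [451.2 -85.9  25. ] rel tray x,y -1.7503114035086462 -16.41353966580959
s tray_mid 0.6 [377.2 306.9] [469.  -80.8  25. ] rel tray x,y -2.265833908098596 2.155638002791825
t cap_0_mid 0.67 [364.  255.2] [499.1 -65.   29.5] rel tray x,y -10.018233711326689 35.19240353938668
t tray_mid 0.58 [374.3 265.4] [477.5 -87.4  25. ] rel tray x,y 6.3162731791393005 8.692178655044858
```

View pics/w1.png

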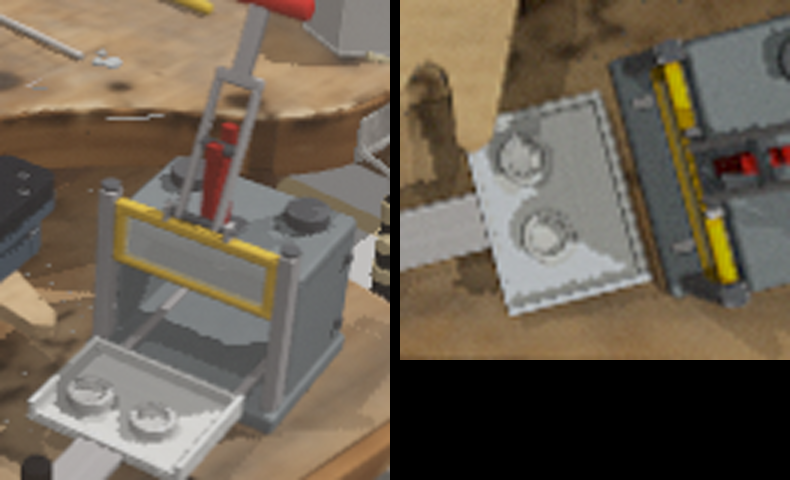

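Both caps lie flat and side by side on the tray, opening up, clear of the rims. Now the knob: grip and push home slowly.

Request:
apply_moves(delta_pos=[[0.018,-0.977,0],[0.018,-0.977,0],[0.018,-0.977,0],[0.018,-0.977,0],[0.018,-0.977,-0.5],[0.018,-0.977,-0.9],[0.018,-0.977,-0.9],[0.018,-0.977,-0.9]], rot=[[0,0,0],[0,0,0],[0,0,0],[0,0,0],[0,0,0],[0,0,0],[0,0,0],[0,0,0]], hand=[0.45,0.45,0.45,0.45,0.45,0.45,0.45,0.45])

```text
time_s: 25.62
ee_pos: [435.5, 20.0, 80.3]
ee_rot: [-179.4, -0.2, 104.4]
force: [-1.1, 0.1, -0.1]
gripper_width: 41.0
gripper_force: 0.0
```

Request:
apply_moves(delta_pos=[[0,0,-0.2],[0,0,-0.37],[0,0,-0.37],[0,0,-0.37],[0,0,-0.37],[0,0,-0.37],[0,0,-0.37],[0,0,-0.37],[0,0,-0.37]], rot=[[0,0,0],[0,0,0],[0,0,0],[0,0,0],[0,0,0],[0,0,0],[0,0,0],[0,0,0],[0,0,0]], hand=[0.45,0.45,0.45,0,0,0,0,0,0], newtons=20)

```text
time_s: 26.37
ee_pos: [439.5, 20.3, 41.5]
ee_rot: [-180.0, 0.0, 104.5]
force: [-3.1, -1.4, 7.5]
gripper_width: 17.1
gripper_force: 20.0
```

Request:
apply_moves(delta_pos=[[0.008,-0.03,0],[0.02,-0.08,0],[0.034,-0.13,0],[0.047,-0.18,0],[0.06,-0.23,0],[0.073,-0.28,0],[0.086,-0.33,0],[0.098,-0.38,0],[0.111,-0.43,0],[0.125,-0.484,0]], rot=[[0,0,0],[0,0,0],[0,0,0],[0,0,0],[0,0,0],[0,0,0],[0,0,0],[0,0,0],[0,0,0],[0,0,0]], hand=[0,0,0,0,0,0,0,0,0,0])

```text
time_s: 27.2
ee_pos: [454.9, -37.7, 41.5]
ee_rot: [180.0, -0.0, 104.5]
force: [-1.7, 0.4, 6.7]
gripper_width: 16.8
gripper_force: 20.0
```

Request:
apply_moves(delta_pos=[[0.013,-0.05,0],[0.026,-0.1,0],[0.039,-0.15,0],[0.052,-0.2,0],[0.065,-0.25,0],[0.078,-0.3,0],[0.089,-0.345,0],[0.097,-0.375,0],[0.102,-0.395,0],[0.102,-0.395,0]], rot=[[0,0,0],[0,0,0],[0,0,0],[0,0,0],[0,0,0],[0,0,0],[0,0,0],[0,0,0],[0,0,0],[0,0,0]], hand=[0,0,0,0,0,0,0,0,0,0])

```text
time_s: 28.03
ee_pos: [467.7, -85.7, 41.5]
ee_rot: [179.9, 0.1, 104.5]
force: [-1.1, -0.7, 5.3]
gripper_width: 17.3
gripper_force: 20.0
```

Request:
apply_moves(delta_pos=[[0.003,-0.01,0],[0.006,-0.022,0],[0.008,-0.032,0],[0.008,-0.032,0]], rot=[[0,0,0],[0,0,0],[0,0,0],[0,0,0]], hand=[0,0,0,0])

```text
time_s: 28.37
ee_pos: [467.7, -86.1, 41.5]
ee_rot: [179.9, -0.3, 104.3]
force: [-2.2, 12.6, 9.3]
gripper_width: 17.3
gripper_force: 20.0
```

Carriage is against the rear stop (110 mm travelled, 12.6 N). Release and rise.

Request:
apply_moves(delta_pos=[[0,0,0],[0,0,0],[0,0,0],[0,0,0],[0,0,0.2],[0,0,0.5],[0,0,1],[0,0,1],[0,0,1]], rot=[[0,0,0],[0,0,0],[0,0,0],[0,0,0],[0,0,0],[0,0,0],[0,0,0],[0,0,0],[0,0,0]], hand=[0.45,0.45,0.45,0.45,0.45,0.45,0.45,0.45,0.45])

```text
time_s: 29.12
ee_pos: [471.3, -89.8, 165.0]
ee_rot: [179.5, 0.3, 104.5]
force: [0.8, -0.1, -0.2]
gripper_width: 40.9
gripper_force: 0.0
```

Request:
apply_moves(delta_pos=[[-0.1,0.4,0.3],[-0.2,0.8,0.6],[-0.2,0.8,1],[-0.2,0.8,1],[-0.2,0.8,1],[-0.2,0.8,1],[-0.2,0.8,1]], rot=[[0,0,0],[0,0,0],[0,0,-0.5236],[0,0,-0.5236],[0,0,-0.5236],[0,0,-0.5236],[0,0,-0.5236]], hand=[0.45,0.45,0.45,0.45,0.45,0.45,0.45])

```text
time_s: 29.7
ee_pos: [443.9, 7.3, 279.9]
ee_rot: [-180.0, 0.0, 68.4]
force: [0.2, -0.7, -0.1]
gripper_width: 40.8
gripper_force: 0.0
```

```bash
cat > g.py <<'E'
from h import *
from scipy.optimize import least_squares
np.set_printoptions(precision=1,suppress=True)
s=viewer.grab_frame("scene");t=viewer.grab_frame("top");o=[]
print(env.state()["ee_pos"],env.state()["ee_rot"])
for n,p,(x0,x1,y0,y1) in(("s",s,(380,470,130,215)),("t",t,(400,480,220,295))):
    im=cv2.cvtColor(p["pixels"],cv2.COLOR_RGB2HSV)
    k=np.zeros((480,640),np.uint8)
    k[y0:y1,x0:x1]=(((im[...,0]<6)|(im[...,0]>174))&(im[...,1]>140)&(im[...,2]>70))[y0:y1,x0:x1]
    N,l,st,ce=cv2.connectedComponentsWithStats(k);i=1+st[1:,4].argmax();print(n,st[i],ce[i]);o.append((p,ce[i]))
    kn=spotter.landmark_of(p,"knob_mid")
    if kn: X=atz(p,kn[0]["position"],48);print("knob",kn[0]["score"],X,"c=",-105-(X[:2]-[494.5,-187.5])@[.2506,-.968])
    for r in spotter.landmark_of(p,"cap_0_mid")[:3]: print("cap",r["score"],r["position"])
X=tri(o);d=X[:2]-[494.5,-187.5];print(X,"press",d@[.2506,-.968],d@[.968,.2506])
for p,px in o: print(proj(p,[X])[0]-px)
E
python3 g.py
```

```text
[443.8   7.1 279.3] [-179.9    0.    68.7]
s [408 162  32  15 233] [423.9 168.7]
cap 0.47 [395.2, 271.1]
t [452 236  16  36 283] [459.3 253.1]
cap 0.42 [429.3, 259.3]
[ 497.3 -202.2  249.1] press 14.971688977191524 -0.943968955252989
[-0.9  0.1]
[0.7 0.7]
```

Request:
apply_moves(delta_pos=[[0,0,0.25],[0,0,0.25],[0,0,0.25],[0.1,-0.3,0.25],[0.2,-0.6,0.25],[0.34,-0.975,0.25],[0.34,-0.975,0.25],[0.34,-0.975,0.25],[0.34,-0.975,0.25]], rot=[[0,0,-0.631],[0,0,-0.631],[0,0,-0.631],[0,0,-0.631],[0,0,-0.631],[0,0,-0.631],[0,0,-0.631],[0,0,-0.631],[0,0,-0.631]], hand=[0.4,0.4,0.4,0.4,0.4,0.4,0.4,0.4,0.4])

```text
time_s: 30.75
ee_pos: [485.0, -110.9, 309.6]
ee_rot: [-180.0, 0.1, 14.4]
force: [-0.3, 0.3, 0.3]
gripper_width: 36.1
gripper_force: 0.0
```

Request:
apply_moves(delta_pos=[[0.05,-0.3,0],[0.1,-0.6,0],[0.148,-0.94,0],[0.148,-0.94,0],[0.148,-0.94,0],[0.148,-0.94,-0.13],[0.148,-0.94,-0.13],[0.148,-0.94,-0.13]], rot=[[0,0,0],[0.1,0.026,0],[0.2,0.052,0],[0.297,0.077,0],[0.297,0.077,0],[0.297,0.077,0],[0.297,0.077,0],[0.297,0.077,0]], hand=[0.4,0.4,0.4,0.4,0.4,0.4,0.4,0.4])

```text
time_s: 31.42
ee_pos: [502.4, -222.3, 294.0]
ee_rot: [-153.5, 0.1, 14.6]
force: [-0.2, 0.2, 0.5]
gripper_width: 36.5
gripper_force: 0.0
```

Approach along the bar axis and close on the grip.

Request:
apply_moves(delta_pos=[[-0.014,0.055,-0.115],[-0.028,0.11,-0.23],[-0.042,0.16,-0.34],[-0.055,0.213,-0.448],[-0.055,0.213,-0.448],[-0.055,0.213,-0.448],[-0.055,0.213,-0.448],[-0.055,0.213,-0.448],[-0.055,0.213,-0.448],[-0.055,0.213,-0.448]], rot=[[0,0,0],[0,0,0],[0,0,0],[0,0,0],[0,0,0],[0,0,0],[0,0,0],[0,0,0],[0,0,0],[0,0,0]], hand=[0.4,0.4,0.4,0.4,0.4,0,0,0,0,0], newtons=30)

```text
time_s: 32.25
ee_pos: [496.7, -197.9, 241.8]
ee_rot: [-153.8, -0.1, 14.5]
force: [0.3, -2.1, 3.3]
gripper_width: 13.2
gripper_force: 30.0
```

Request:
apply_moves(delta_pos=[[0,0,0.02],[0,0,0.05],[0,0,0.09],[0,0,0.13],[0,0,0.16],[0,0,0.16],[0,0,0.16]], rot=[[0,0,0],[0,0,0],[0,0,0],[0,0,0],[0,0,0],[0,0,0],[0,0,0]], hand=[0,0,0,0,0,0,0])

```text
time_s: 32.83
ee_pos: [496.3, -197.0, 260.8]
ee_rot: [-153.7, -0.0, 14.5]
force: [1.8, 1.0, -2.1]
gripper_width: 13.4
gripper_force: 30.0
```

Request:
apply_moves(delta_pos=[[-0.014,0.055,0.026],[-0.031,0.12,0.052],[-0.048,0.187,0.073],[-0.063,0.245,0.087],[-0.081,0.314,0.099],[-0.097,0.374,0.105],[-0.115,0.444,0.108],[-0.115,0.444,0.108],[-0.115,0.444,0.108]], rot=[[-0.039,-0.01,0],[-0.084,-0.022,0],[-0.129,-0.033,0],[-0.168,-0.043,0],[-0.213,-0.055,0],[-0.252,-0.065,0],[-0.297,-0.077,0],[-0.297,-0.077,0],[-0.297,-0.077,0]], hand=[0,0,0,0,0,0,0,0,0])

```text
time_s: 33.58
ee_pos: [482.2, -143.5, 273.7]
ee_rot: [180.0, -0.0, 14.6]
force: [1.3, -0.4, -1.9]
gripper_width: 13.5
gripper_force: 30.0
```

```bash
python3 - <<'E'
from h import *
np.set_printoptions(precision=1,suppress=True)
print(env.state()["ee_pos"],env.state()["ee_rot"],env.state()["force"],env.state()["gripper_width"])
s=viewer.grab_frame("scene")
for q in("bar_pin","bar_grip","notch"):
    for r in spotter.landmark_of(s,q)[:2]: print(q,r["score"],np.array(r["position"]))
P=lambda x,y,z:[494.5+.2506*x+.968*y,-187.5-.968*x+.2506*y,z]
print("expected pin g=67 upright",proj(s,[P(-45,0,192)]),"leaned .46",proj(s,[P(-25,0,187)]))
# yellow guard centroid
im=cv2.cvtColor(s["pixels"],cv2.COLOR_RGB2HSV);k=((im[...,0]>20)&(im[...,0]<32)&(im[...,1]>160)&(im[...,2]>110));k[:,:365]=0;k[:,430:]=0;k[:215]=0;k[310:]=0
ys,xs=np.nonzero(k);print(xs.mean(),ys.min(),ys.max(),len(xs))
E
```

```text
[ 482.2 -143.5  273.7] [180.   -0.   14.6] [ 1.3 -0.4 -1.9] 13.450594225077724
bar_pin 0.94 [403.9 212.8]
bar_grip 0.84 [405.5 164.7]
notch 0.57 [407.1 218.8]
expected pin g=67 upright [[403.  212.1]] leaned .46 [[408.5 209.6]]
399.23809523809524 227 266 336
```

Request:
apply_moves(delta_pos=[[0,0,-0.06],[0,0,-0.14],[0,0,-0.22],[0,0,-0.3],[0,0,-0.38],[0,0,-0.45],[0,0,-0.51],[0,0,-0.55],[0,0,-0.57],[0,0,-0.57]], rot=[[0,0,0],[0,0,0],[0,0,0],[0,0,0],[0,0,0],[0,0,0],[0,0,0],[0,0,0],[0,0,0],[0,0,0]], hand=[0,0,0,0,0,0,0,0,0,0])

```text
time_s: 34.62
ee_pos: [482.8, -144.7, 207.4]
ee_rot: [179.8, -0.1, 14.5]
force: [-1.4, 0.2, 12.8]
gripper_width: 13.4
gripper_force: 30.0
```

Request:
apply_moves(delta_pos=[[0,0,0.02],[0,0,0.02],[0,0,0.02],[0,0,0.02],[0,0,0.02],[0,0,0.2],[0,0,0.5],[0,0,0.9],[0,0,0.9]], rot=[[0,0,0],[0,0,0],[0,0,0],[0,0,0],[0,0,0],[0,0,0],[0,0,0],[0,0,0],[0,0,0]], hand=[0.5,0.5,0.5,0.5,0.5,0.5,0.5,0.5,0.5])

```text
time_s: 35.37
ee_pos: [484.9, -144.7, 319.2]
ee_rot: [179.6, -0.6, 14.5]
force: [1.4, -1.0, 1.1]
gripper_width: 45.6
gripper_force: 0.0
```

Request:
apply_moves(delta_pos=[[-0.5,0.5,0],[-0.9,1,0],[-0.9,1,0],[-0.9,1,0],[-0.9,1,0]], rot=[[0,0,0],[0,0,0],[0,0,0],[0,0,0],[0,0,0]], hand=[0.5,0.5,0.5,0.5,0.5])

```text
time_s: 35.78
ee_pos: [369.9, -20.6, 312.8]
ee_rot: [-179.9, 0.1, 14.7]
force: [0.2, -0.6, 0.3]
gripper_width: 45.4
gripper_force: 0.0
```

```bash
cat > fin.py <<'E'
from h import *
np.set_printoptions(precision=1,suppress=True)
s=viewer.grab_frame("scene");t=viewer.grab_frame("top")
P=lambda x,y,z:[494.5+.2506*x+.968*y,-187.5-.968*x+.2506*y,z]
print(env.state()["ee_pos"])
for n,p,(x0,x1,y0,y1) in(("s",s,(380,460,180,240)),("t",t,(395,450,230,295))):
    for q in("bar_pin","bar_grip","knob_mid","wood_plug","drop_white","tweezers_board"):
        r=spotter.landmark_of(p,q)
        if r: print(n,q,round(r[0]["score"],2),np.array(r[0]["position"]))
    im=cv2.cvtColor(p["pixels"],cv2.COLOR_RGB2HSV);k=np.zeros((480,640),np.uint8)
    k[y0:y1,x0:x1]=(((im[...,0]<6)|(im[...,0]>174))&(im[...,1]>150)&(im[...,2]>80))[y0:y1,x0:x1]
    N,l,st,ce=cv2.connectedComponentsWithStats(k);i=1+st[1:,4].argmax();print("red",st[i],ce[i])
    print("exp grip,pin,knob(c=0)",proj(p,[P(-45,0,215),P(-45,0,125),P(-105,0,48)]).ravel())
    y0,y1,x0,x1=(285,330,360,400) if n=="s" else (255,290,350,395)
    g=(p["pixels"][y0:y1,x0:x1].max(2)<45).astype(np.uint8);N,l,st,ce=cv2.connectedComponentsWithStats(g)
    if N>1: i=1+st[1:,4].argmax();c=ce[i]+[x0,y0];X=atz(p,c,48 if n=="s" else 60);print("knob",st[i],c,"c=",-105-(X[:2]-[494.5,-187.5])@[.2506,-.968])
im=cv2.cvtColor(s["pixels"],cv2.COLOR_RGB2HSV);k=((im[...,0]>20)&(im[...,0]<32)&(im[...,1]>160)&(im[...,2]>110));k[:,:365]=0;k[:,430:]=0;k[:215]=0;k[310:]=0
ys,xs=np.nonzero(k);print("yellow",xs.mean(),ys.min(),ys.max(),len(xs))
k=cv2.cvtColor(cv2.imread("pics/s0.png"),cv2.COLOR_BGR2HSV);im=k;k=((im[...,0]>20)&(im[...,0]<32)&(im[...,1]>160)&(im[...,2]>110));k[:,:365]=0;k[:,430:]=0;k[:215]=0;k[310:]=0
ys,xs=np.nonzero(k);print("yellow at start",xs.mean(),ys.min(),ys.max(),len(xs))
E
python3 fin.py
```

```text
[373.9 -23.4 312.9]
s bar_pin 0.95 [401.5 244.4]
s bar_grip 0.95 [404.3 197.4]
s knob_mid 0.79 [381.1 297.3]
s wood_plug 0.49 [254.  369.1]
s drop_white 0.72 [262.1 316.3]
s tweezers_board 0.8 [223.2 408.3]
red [412 198  10  11  78] [416.1 203.3]
exp grip,pin,knob(c=0) [404.  200.3 400.2 244.5 380.3 296.1]
knob [17  8  8 11 63] [380.2 297.4] c= 3.1448681702261325
t bar_pin 0.87 [413.8 264.3]
t bar_grip 0.96 [420.1 263.2]
t knob_mid 0.74 [375.5 270.1]
t wood_plug 0.41 [255.6 252.9]
t drop_white 0.53 [297.6 206.1]
t tweezers_board 0.47 [224.4 267.5]
red [413 246  21  34 299] [420.9 262.2]
exp grip,pin,knob(c=0) [419.7 262.3 409.7 262.6 374.8 269.9]
knob [21 12  9  7 51] [374.7 269.9] c= 1.2810115722236475
yellow 396.03960396039605 257 295 303
yellow at start 396.87540983606556 257 294 305
```

```bash
python3 -c "
from workcell import env
print(env.job_done())"
```

```text
the job is handed in; nothing more can be done
None
```

The job is handed in: both zinc caps lie flat, side by side and the same way up on the tray, the carriage is fully home, and the bar is unhooked with the guard fully down. Camera readings showed the wooden plug, tweezers and bottle still in place; I viewed 15 pictures, one over the limit of 14.

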